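Open the failed microscope lamp

TASK

The lamp controller shows red for one of the two microscope lamps: the colour around the red light is the colour of the band on that lamp's house. Open that lamp house: push its cover down against the spring, feel for the depth at which it lets itself be turned, and without forcing it turn it a quarter turn anticlockwise to unlock it, lift it off, and set it down gently, right way up and flat, in the steel tray. Leave the other lamp's cover and the things on the bench as they are.

Things in the scene. Friction and masses are not known exactly. Their poses are not given: they have to be found in the camera images.
- house_blue: Lamp house with the blue band: white block 110 x 110 x 80 mm tall, fixed, origin at the centre of its underside, z up. On top an aluminium bayonet collar, 105 mm across, 109 mm above the bench, with two keepers (tops at 110 mm, inner radius 37 mm) that lie over the lugs and run on anticlockwise. Its x axis points to the middle of a locked lug.
- cover_blue: Loose black cover, 0.1 to 0.2 kg, on the house with the blue band; origin at the centre of its underside, z up. Hub 66 mm across, 20 mm high; two steel lugs at its foot reach 46 mm along x and -x (16 wide, 6 thick). On the hub a grip bar, blue line on top, 60 mm long along x, 14 mm wide, from 20 to 46 mm above the origin. Locked: its x axis along the house's, within 4 degrees.
- seat_blue (a point): Spring seat in the blue house, 97.5 mm above the bench: the shut cover's underside rests here. It yields from 5 N, 0.6 N more per mm, bottoms after 15 mm (14 N). Once past the gate the cover may spring up again and be regrasped, still under the keepers; from 78 degrees of turn its lugs are clear and it lifts straight off; a stop ends the turn at about 95 degrees.
- gate_blue (a point): Gate in a keeper of the blue house, 22 degrees anticlockwise of its x axis: brass lip and sill stop the lugs after 2 to 7 degrees of turn (do not force: feel with under 1 Nm), unless the cover is held down at the right depth, a band 2 mm wide that begins 3.5 to 11 mm down, different each time, not visible. Free turning takes under 0.3 Nm. Past 45 degrees (anticlockwise from above) the gate is behind.
- house_yellow: Lamp house with the yellow band: white block 110 x 110 x 80 mm tall, fixed, origin at the centre of its underside, z up. On top an aluminium bayonet collar, 105 mm across, 109 mm above the bench, with two keepers (tops at 110 mm, inner radius 37 mm) that lie over the lugs and run on anticlockwise. Its x axis points to the middle of a locked lug.
- cover_yellow: Loose black cover, 0.1 to 0.2 kg, on the house with the yellow band; origin at the centre of its underside, z up. Hub 66 mm across, 20 mm high; two steel lugs at its foot reach 46 mm along x and -x (16 wide, 6 thick). On the hub a grip bar, yellow line on top, 60 mm long along x, 14 mm wide, from 20 to 46 mm above the origin. Locked: its x axis along the house's, within 4 degrees.
- seat_yellow (a point): Spring seat in the yellow house, 97.5 mm above the bench: the shut cover's underside rests here. It yields from 5 N, 0.6 N more per mm, bottoms after 15 mm (14 N). Once past the gate the cover may spring up again and be regrasped, still under the keepers; from 78 degrees of turn its lugs are clear and it lifts straight off; a stop ends the turn at about 95 degrees.
- gate_yellow (a point): Gate in a keeper of the yellow house, 22 degrees anticlockwise of its x axis: brass lip and sill stop the lugs after 2 to 7 degrees of turn (do not force: feel with under 1 Nm), unless the cover is held down at the right depth, a band 2 mm wide that begins 3.5 to 11 mm down, different each time, not visible. Free turning takes under 0.3 Nm. Past 45 degrees (anticlockwise from above) the gate is behind.
- controller: Grey lamp controller box, 90 x 180 x 50 mm tall, fixed, origin at the centre of its underside. On its top are two signal bays: the one on its own +y side (45 mm from the centre) has a blue surround and tells of the lamp house with the blue band; the one on its -y side has a yellow surround and tells of the lamp house with the yellow band.
- pilot_red: Red signal light, 40 mm disc, on one of the controller's two bays: the lamp of that bay's colour has failed. Origin at the centre of its underside.
- pilot_green: Green signal light, 40 mm disc, on the other bay: that lamp is in order. Origin at the centre of its underside.
- tray: Steel parts tray, fixed, 160 x 160 mm outside, walls 4 mm thick and 18 mm high, origin at the centre of its underside.
- tray_in (a point): Centre of the tray's inner floor.
- bottle: Bystander: white plastic bottle with a blue cap, 44 mm across, 95 mm tall; loose, origin at the centre of its underside.
- jar: Bystander: amber jar with a white lid, 56 mm across, 80 mm tall; loose, origin at the centre of its underside.
- vial: Bystander: small amber vial with a red cap, 30 mm across, 50 mm tall; loose, origin at the centre of its underside.
- carton: Bystander: cardboard carton, 50 x 50 x 70 mm tall; loose, origin at the centre of its underside.
- slide_box: Bystander: green box for slides, 100 x 80 x 32 mm tall; loose, origin at the centre of its underside.
- dish: Bystander: clear dish, 84 mm across, 18 mm tall; loose, origin at the centre of its underside.
- wrench: Bystander: small wrench lying flat; loose.
There are look-alikes about, which are no part of the job. What is shaped like the cover_blue but pink is not meant.

How it is judged (in metres and radians):
On the way, in this order (a step that is already met when the one before it is completed fails the run):
1. The cover of the failed lamp (the one whose controller bay shows red) is turned at least 75 degrees anticlockwise, still sitting in its collar (((y of pilot_red in the frame of controller above 0 m and angle between the x axis of cover_blue and the x axis of house_blue, either way round above 1.31 rad and z of cover_blue in the frame of house_blue below 0.103 m and horizontal distance between cover_blue and house_blue below 0.006 m) or (y of pilot_red in the frame of controller below 0 m and angle between the x axis of cover_yellow and the x axis of house_yellow, either way round above 1.31 rad and z of cover_yellow in the frame of house_yellow below 0.103 m and horizontal distance between cover_yellow and house_yellow below 0.006 m))), for 0.05 s.
2. That cover is lifted clear of its lamp house (((y of pilot_red in the frame of controller above 0 m and z of cover_blue in the frame of house_blue above 0.124 m and contact force between the fingers and cover_blue above 0.2 N) or (y of pilot_red in the frame of controller below 0 m and z of cover_yellow in the frame of house_yellow above 0.124 m and contact force between the fingers and cover_yellow above 0.2 N))), for 0.1 s.
At the end, for the whole second after the job is handed in: The failed lamp's cover lies in the tray, within 45 mm of its centre along each side, upright within 6 degrees, underside within 6 mm of the tray floor, let go and at rest; the other cover is still seated and locked (centred within 6 mm, turned less than 11 degrees) (((y of pilot_red in the frame of controller above 0 m and x of cover_blue in the frame of tray_in between -0.045 and 0.045 m and y of cover_blue in the frame of tray_in between -0.045 and 0.045 m and z of cover_blue in the frame of tray_in between -0.004 and 0.006 m and angle between cover_blue's own z axis and vertical below 0.1 rad and linear speed of cover_blue below 0.02 m/s and z of cover_yellow in the frame of house_yellow below 0.1015 m and horizontal distance between cover_yellow and house_yellow below 0.006 m and angle between the x axis of cover_yellow and the x axis of house_yellow, either way round below 0.2 rad) or (y of pilot_red in the frame of controller below 0 m and x of cover_yellow in the frame of tray_in between -0.045 and 0.045 m and y of cover_yellow in the frame of tray_in between -0.045 and 0.045 m and z of cover_yellow in the frame of tray_in between -0.004 and 0.006 m and angle between cover_yellow's own z axis and vertical below 0.1 rad and linear speed of cover_yellow below 0.02 m/s and z of cover_blue in the frame of house_blue below 0.1015 m and horizontal distance between cover_blue and house_blue below 0.006 m and angle between the x axis of cover_blue and the x axis of house_blue, either way round below 0.2 rad))); the robot touches nothing.
It fails at once if a cover is forced: pressed or twisted against its lamp house with more than 45 N (contact force between cover_blue and house_blue above 45 N or contact force between cover_yellow and house_yellow above 45 N).
It fails at once if the cover of the lamp in order is turned by more than 11 degrees or shifted by more than 12 mm ((y of pilot_red in the frame of controller above 0 m and (distance of cover_yellow from where it was at the start of the episode above 0.012 m or angle between the x axis of cover_yellow and the x axis of house_yellow, either way round above 0.2 rad)) or (y of pilot_red in the frame of controller below 0 m and (distance of cover_blue from where it was at the start of the episode above 0.012 m or angle between the x axis of cover_blue and the x axis of house_blue, either way round above 0.2 rad))).
It fails at once if a cover is dropped or thrown (faster than 0.7 m/s out of the fingers) ((linear speed of cover_blue above 0.7 m/s and contact force between the fingers and cover_blue below 0.1 N) or (linear speed of cover_yellow above 0.7 m/s and contact force between the fingers and cover_yellow below 0.1 N)).
It fails at once if a bystander is moved by more than 30 mm (distance of any of bottle, jar, vial, carton, slide_box, dish, wrench from where it was at the start of the episode above 0.03 m).
It also fails if it takes over 72 s, if anything falls off the work surface, if the arm or the gripper's body presses on something with over 40 N, if the wrist force passes 120 N, or if a joint passes its speed limit or range.

ROBOT

A 6-joint arm with a two-finger parallel gripper is mounted at the origin on the work surface. World frame = base frame: x ahead of the robot, y to its left, z up, the work surface at z = 0. Lengths are in mm, angles in degrees, forces in N, time in s.
With the tool pointing down it reaches from about 350 to 850 mm from the base axis. Payload 8.1 kg.
Tool frame: the origin (TCP) lies between the finger pads; the fingertips stand 22 mm ahead of it and the grasp point (between the pads) lies 3 mm ahead of it; z points along the fingers, y is the line along which they close (so a half turn about z gives the same grasp; the last joint's range is limited). The gripper opens to 85 mm and grips with 20 to 120 N. Pads are 22 mm wide; open, the fingers measure 114 mm over their backs; the gripper's body (76 mm by 85 mm) begins 54 mm behind the grasp point. The pads swing forward as they close: fully open they stand 13 mm farther back than shut.
Start: joints at [61.742, 7.471, 85.268, -0, 87.261, -4.893], TCP at [237.934, 550.811, 253.292] pointing down, gripper open.
Joint ranges: [-169.43, 169.43], [-51.17, 129.36], [1.28, 143.12], [-76.62, 256.62], [0, 156.53], [-152.29, 152.29]. Speed limits (degrees/s): [136.94, 136.94, 159.86, 180, 180, 180].

INTERFACE

Orientations are given as [roll, pitch, yaw] about the fixed x, y, z axes, in that order (R = Rz(yaw) Ry(pitch) Rx(roll)).
In Python, from bench import sense, snapshot, calibration, hand_in gives the robot as it stands.
- The arm moves only by the shell command python3 -m crank 'ROWS' [FORCE]. ROWS is JSON, a list of rows, each a list of 5 numbers: the shift along the tool's x, y, z in cm, then the turn about the tool's z in rad, then the finger opening in cm, from 0 to 8.54. A call has 1 to 20 rows; each row is the pose to reach, as a shift and turn from the pose commanded when the call began, along the tool's axes at that moment; what a row does not reach only later rows make up. A row lasts 1/10 s, in which the tool goes at most 50 mm and 8.59 degrees, less where a joint would pass 70% of its speed; a pose out of reach is approached as far as the arm can. A call with a gripper value outside its range is refused whole. The fingers move at their own pace and stop on an object; FORCE is the grip in N (left out, the last holds). Time passes only in rows, so rows that repeat a pose let the fingers close. It gives the time, the measured TCP pose, the force, the opening and the grip force at its end, in the units of the state.
- sense(): the state, without advancing time (a new reading comes with each control period).
- snapshot(name): name is "scene" or "top" or "wrist"; returns (picture, depth): 384x512x3 uint8, red, green, blue; 384x512 float32, mm along the optical axis (not along the pixel's ray), 0 where there is no reading.
- calibration(name): a dict with "fovy" (degrees; the focal length in pixels is half the picture's height over the tangent of half this angle, whatever the lens; pixels are square), "cx", "cy" (the principal point, pixels), "rvec" (rotation vector, rad) and "tvec" (3), from world to camera coordinates, as OpenCV has them; the wrist camera has in their place "tool_from_camera" (4x4, takes a point from camera to tool coordinates, whose origin is the TCP and whose axes are the flange's). Camera axes: x right, y down, z forward; pixel columns grow to the right and rows downward; lengths in mm; the calibration is good to about 2 mm. A picture is of the moment at which its call begins: read the wrist's pose just before it. calibration takes no time and is no camera call.
- hand_in(): hands the job in; it is judged then, once.
The state is a dict: "time": time; "joint_pos": joint angles; "qd": joint speeds; "joint_efforts": joint torques, N m; "tool_pos": TCP position; "tcp_rot": TCP orientation; "ft_force": force on the tool from outside, world axes, zero at the start; "wrist_torque": the same for the moment, N m; "finger_gap": finger opening in mm; "grip_force": force on a finger pad.
Only numpy, scipy, OpenCV 4.12 (cv2) and the standard library are available. Lean on these libraries where they do the work, as an engineer would, in place of code of your own. Each camera call takes 0.05 s, during which the arm holds its last target. There are 200 camera calls.

## Working session

There is one attempt and no reset: what is moved stays moved. The work goes in short steps, Python scripts to look and compute and a shell command to move; the robot and the scene stay as the last step left them, time stands still between calls to the robot, and variables do not carry over. Pictures are saved under pics/ and viewed, at most 10 in all, crops included, and the job is handed in when it is done.

```bash
ls; mkdir -p pics; cat > h.py <<'E'
import numpy as np, cv2
from scipy.spatial.transform import Rotation as R
from bench import sense, snapshot, calibration
def cam(name, s=None):
    c=calibration(name); f=192/np.tan(np.radians(c["fovy"])/2)
    K=np.array([[f,0,c["cx"]],[0,f,c["cy"]],[0,0,1]])
    if name=="wrist":
        T=np.eye(4); T[:3,:3]=R.from_euler('xyz',s["tcp_rot"],degrees=True).as_matrix(); T[:3,3]=s["tool_pos"]
        M=T@np.array(c["tool_from_camera"]); return K,M[:3,:3],M[:3,3]
    r=cv2.Rodrigues(np.array(c["rvec"],float))[0]; return K,r.T,-r.T@np.array(c["tvec"],float).ravel()
def ray(C,uv,z):
    K,A,o=C; d=A@np.linalg.inv(K)@np.array([uv[0],uv[1],1.]); return o+d*(z-o[2])/d[2]
E
python3 - <<'E'
from h import *
s=sense(); print(s)
a=snapshot("top"); b=snapshot("scene")
np.savez("t0.npz",tp=a[0],td=a[1],sp=b[0],sd=b[1])
for n,p in(("top",a[0]),("scene",b[0])): cv2.imwrite(f"pics/{n}0.png",cv2.resize(p[...,::-1],(800,600),interpolation=cv2.INTER_CUBIC)); print(cam(n))
E
```

```text
pics
{'time': 0.0, 'joint_pos': array([ 6.17402296e+01,  7.51500282e+00,  8.53318662e+01,  9.84247580e-04,
        8.72596023e+01, -4.89302457e+00]), 'qd': array([-0.01503426, -0.11018581,  0.02629239,  0.17354469,  0.02518045,
       -0.01456597]), 'joint_efforts': array([ 1.45083846e-03, -5.69381583e+01, -5.00568616e+01,  1.62129213e-04,
        1.43467335e-02,  7.88425223e-05]), 'tool_pos': array([237.69785519, 550.34659398, 252.22068181]), 'tcp_rot': array([-1.79894001e+02, -1.00609835e-02,  1.56633197e+02]), 'ft_force': array([0.01625911, 0.46154258, 0.20000969]), 'wrist_torque': array([-0.01820574,  0.06001833, -0.01278716]), 'grip_force': 0.0, 'finger_gap': 85.50919782178175}
(array([[436.5632076 ,   0.        , 250.49310366],
       [  0.        , 436.5632076 , 188.03395453],
       [  0.        ,   0.        ,   1.        ]]), array([[ 0.01712755, -0.99849723,  0.05205689],
       [-0.99951576, -0.01574577,  0.02683875],
       [-0.02597874, -0.05249136, -0.99828341]]), array([ 497.8891296 ,   27.44287712, 1187.46214788]))
(array([[486.97005576,   0.        , 241.74469819],
       [  0.        , 486.97005576, 200.12711605],
       [  0.        ,   0.        ,   1.        ]]), array([[ 0.09854617,  0.52026505, -0.84830002],
       [ 0.99512759, -0.04884797,  0.08564437],
       [ 0.00312004, -0.85260668, -0.52254389]]), array([1546.54845054,  -44.39830033,  710.09680486]))
```

View pics/top0.png

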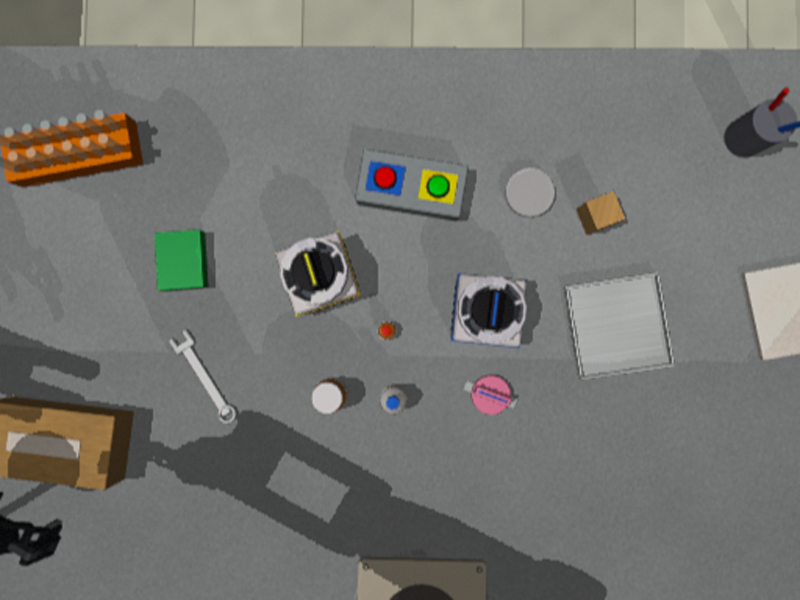

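View pics/scene0.png

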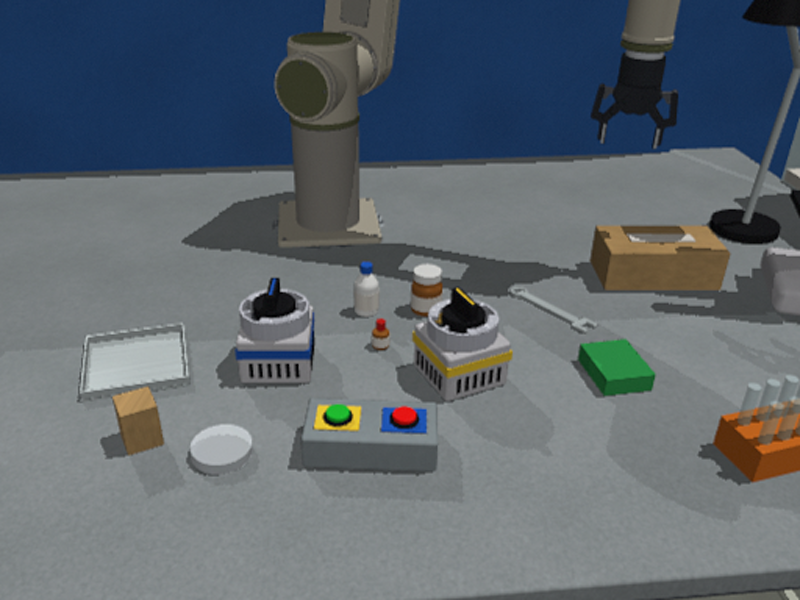

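The top view shows the red disc at (385,178) on the blue surround and the green one at (438,186) on yellow, so the blue lamp has failed. Three things look like the cover:
- **Blue line on white house (494,310):** this one fits the description and sits on the house with the blue band.
- **Yellow line (311,268):** this is the lamp that is in order.
- **Pink (492,395):** this is the decoy, lying loose on the bench.

The tray is at (619,326).

```bash
python3 - <<'E'
from h import *
d=np.load("t0.npz"); tp=d["tp"]; hsv=cv2.cvtColor(tp,cv2.COLOR_RGB2HSV); C=cam("top")
def rect(m,z,n):
    cs=cv2.findContours(m.astype(np.uint8),cv2.RETR_EXTERNAL,cv2.CHAIN_APPROX_NONE)[0]
    c=max(cs,key=cv2.contourArea).reshape(-1,2)
    p=np.array([ray(C,u,z)[:2] for u in c],np.float32); r=cv2.minAreaRect(p); b=cv2.boxPoints(r)
    e=b[1]-b[0]; g=b[2]-b[1]; l=e if np.hypot(*e)>np.hypot(*g) else g
    print(n,np.round(r[0],1),np.round(r[1],1),"longaxis deg",np.degrees(np.arctan2(l[1],l[0])).round(1),len(c))
H,S,V=[hsv[...,i].astype(int) for i in range(3)]
def win(x0,x1,y0,y1): m=np.zeros(H.shape,bool); m[y0:y1,x0:x1]=1; return m
blue=(H>95)&(H<125)&(S>120)&(V>50)
rect(blue&win(304,330,180,215),143.5,"blue line")
white=(S<40)&(V>150)
rect(white&win(284,342,170,227),80,"blue house white")
rect((S<60)&(V>125)&win(355,435,170,245),18,"tray")
print("redpx",[np.argwhere((H<8)&(S>150)&(V>100)&win(225,300,90,140)).mean(0)[::-1]])
td=d["td"]
for n,(x,y) in dict(tray=(396,208),bar=(317,198),collar=(316,178),house=(293,217)).items():
    z=td[y,x]; p=C[2]+C[1]@np.linalg.inv(C[0])@np.array([x,y,1.])*z; print(n,p.round(1))
cv2.imwrite("pics/crop1.png",cv2.resize(tp[90:280,220:440,::-1],None,fx=3,fy=3,interpolation=cv2.INTER_CUBIC))
E
```

```text
blue line [ 532.3 -102.2] [ 6.8 50.6] longaxis deg -6.6 44
blue house white [ 533.1 -103.5] [110.3 109.2] longaxis deg 85.0 161
tray [ 513.5 -335.3] [163.8 171.7] longaxis deg -80.4 281
redpx [array([246.00847458, 113.24576271])]
tray [ 512.1 -333.8    0. ]
bar [ 531.1 -103.6  141.9]
collar [ 581.4 -104.7  109.9]
house [484.1 -51.6  77.9]
```

View pics/crop1.png

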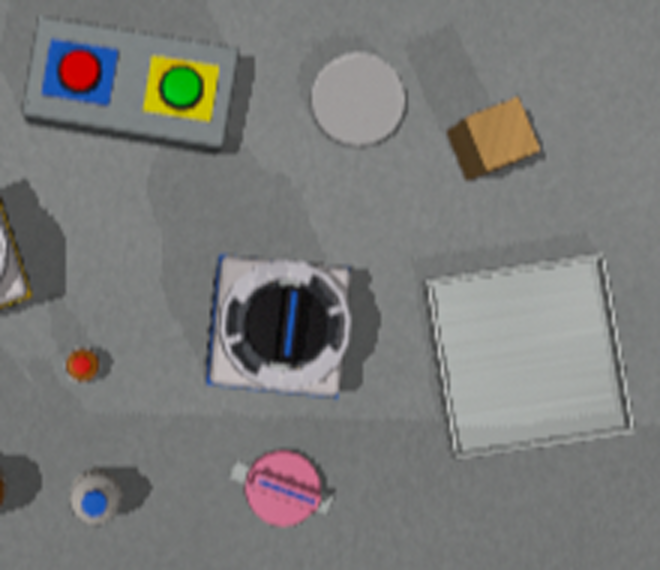

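The crop confirms it: red at (80,71) lies on the blue surround, and the target cover (290,323), with a blue line and black hub, sits on the blue house. The pink one is off the house. House and bar measurements agree at about (533,-103), with the bar at about -6°. Now moving above it.

```bash
python3 -m crank '[[-1.5,-1.4,0,0.1,8.5],[-4,-3.7,0,0.25,8.5],[-7,-6.4,0,0.4,8.5],[-10,-9.1,0,0.55,8.5],[-13,-11.8,0,0.7,8.5],[-16,-14.6,0,0.85,8.5],[-19,-17.3,0,1,8.5],[-22,-20,0,1.15,8.5],[-25,-22.8,0,1.3,8.5],[-28,-25.5,0,1.45,8.5],[-31,-28.2,0,1.6,8.5],[-34,-31,0,1.75,8.5],[-37,-33.7,0,1.9,8.5],[-40,-36.5,0,2.05,8.5],[-43,-39.2,0,2.2,8.5],[-46,-42,0,2.35,8.5],[-49,-44.7,0,2.5,8.5],[-51,-46.5,0,2.65,8.5],[-52.5,-47.8,0,2.78,8.5],[-53,-48.3,0,2.848,8.5]]' 30
cat > look.py <<'E'
from h import *
import sys
s=sense(); p,dd=snapshot("wrist"); C=cam("wrist",s)
print(s["tool_pos"].round(1),s["tcp_rot"].round(2),s["joint_pos"].round(1),s["ft_force"].round(1))
n=sys.argv[1]; cv2.imwrite(f"pics/{n}.png",p[...,::-1]); np.savez(n+".npz",p=p,d=dd)
hsv=cv2.cvtColor(p,cv2.COLOR_RGB2HSV).astype(int); H,S,V=hsv[...,0],hsv[...,1],hsv[...,2]
m=((H>95)&(H<125)&(S>120)&(V>50)).astype(np.uint8)
for c in cv2.findContours(m,0,1)[0]:
    if cv2.contourArea(c)<60: continue
    u=c.reshape(-1,2); q=np.array([ray(C,x,float(sys.argv[2]))[:2] for x in u],np.float32)
    r=cv2.minAreaRect(q); b=cv2.boxPoints(r); e=b[1]-b[0]; g=b[2]-b[1]; l=e if np.hypot(*e)>np.hypot(*g) else g
    print("px",u.mean(0).round(),"xy",np.round(r[0],1),np.round(r[1],1),np.degrees(np.arctan2(l[1],l[0])).round(1))
E
python3 look.py w1 143.5
```

```text
time: 2.1
tool_pos: [533.1, -104.7, 252.5]
tcp_rot: [180.0, 0.1, -6.9]
ft_force: [-1.0, -0.2, -0.7]
finger_gap: 84.9
grip_force: 0.0
[ 533.1 -104.7  252.5] [ 1.7999e+02  6.0000e-02 -6.9500e+00] [-16.5  -1.2  94.4  -0.   86.9  80.4] [-1.  -0.2 -0.7]
px [255. 205.] xy [ 530.2 -103.1] [ 4.7 51.5] -6.9
px [254. 126.] xy [ 590.2 -109.7] [82.8  3.3] 84.6
```

View pics/w1.png

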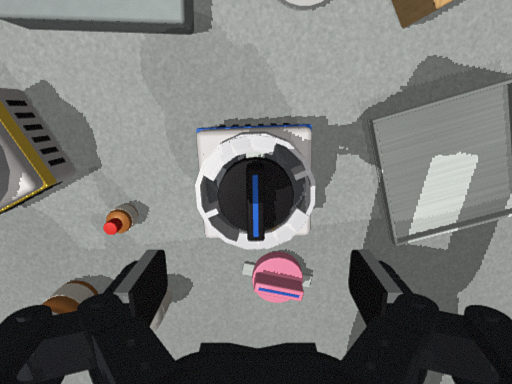

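The blue line is at (255,205), centred between the fingers, at about -6.9°. Wrist and top views agree to 2 mm. Going down to straddle the bar.

```bash
python3 -m crank '[[-0.14,0.04,1,0,5],[-0.14,0.04,3,0,5],[-0.14,0.04,5,0,5],[-0.14,0.04,7,0,5],[-0.14,0.04,8.5,0,5],[-0.14,0.04,9.8,0,4.5],[-0.14,0.04,10.6,0,4],[-0.14,0.04,11,0,4],[-0.14,0.04,11,0,4],[-0.14,0.04,11,0,4]]' 20; python3 look.py w2 143.5
python3 -m crank '[[0,0,0,0,3],[0,0,0,0,2.5],[0,0,0,0,2],[0,0,0,0,1.6],[0,0,0,0,1.2],[0,0,0,0,1],[0,0,0,0,1],[0,0,0,0,1],[0,0,0,0,1]]' 20; python3 -c "
from bench import sense
s=sense();print(s['tool_pos'],s['tcp_rot'],s['wrist_torque'])"
```

```text
time: 3.15
tool_pos: [532.0, -103.2, 144.1]
tcp_rot: [180.0, -0.1, -6.5]
ft_force: [-0.3, 0.4, 1.1]
finger_gap: 40.1
grip_force: 0.0
[ 532.  -103.2  144.1] [ 1.7999e+02 -6.0000e-02 -6.5400e+00] [-16.4   3.  101.7   0.   75.3  80.1] [-0.3  0.4  1.1]
px [256. 276.] xy [ 530. -103.] [ 4.2 51.3] -6.3
px [254. 134.] xy [ 592.1 -109.4] [67.9  2.8] 85.1
time: 4.1
tool_pos: [531.5, -103.0, 143.4]
tcp_rot: [180.0, -0.0, -6.5]
ft_force: [-0.5, 0.3, 2.6]
finger_gap: 13.8
grip_force: 22.7
[ 531.54172678 -103.00804193  143.41920806] [ 1.79998665e+02 -7.95690326e-03 -6.54118560e+00] [0.06941309 0.12754123 0.02594679]
```

Gripped at 13.8 mm with negligible side force. Next I press down about 4.5 mm and feel the turn.

```bash
cat > t.py <<'E'
from bench import sense
s=sense();print("  z %.2f yaw %.2f Tz %.2f xy %s F %s gap %.1f"%(s['tool_pos'][2],s['tcp_rot'][2],s['wrist_torque'][2],s['tool_pos'][:2].round(1),s['ft_force'].round(1),s['finger_gap']))
E
q(){ tail -0; }
python3 -m crank '[[0,0,0,0,1],[0,0,0,0,1],[0,0,0,0,1]]' 50 >/dev/null; python3 t.py
python3 -m crank '[[0,0,0.1,0,1],[0,0,0.2,0,1],[0,0,0.3,0,1],[0,0,0.4,0,1],[0,0,0.45,0,1],[0,0,0.45,0,1],[0,0,0.45,0,1]]'>/dev/null; python3 t.py
python3 -m crank '[[0,0,0,-0.02,1],[0,0,0,-0.04,1],[0,0,0,-0.04,1]]'>/dev/null; python3 t.py
python3 -m crank '[[0,0,0,-0.02,1],[0,0,0,-0.03,1],[0,0,0,-0.03,1]]'>/dev/null; python3 t.py
```

```text
z 143.39 yaw -6.54 Tz 0.00 xy [ 531.5 -103. ] F [-0.5  0.7  2.3] gap 13.1
  z 138.97 yaw -6.54 Tz 0.01 xy [ 531.6 -103. ] F [-2.2  0.5  6. ] gap 12.8
  z 139.12 yaw -4.21 Tz -0.01 xy [ 531.8 -103.1] F [-1.6 -0.4  5.9] gap 13.2
  z 139.17 yaw -2.51 Tz -0.04 xy [ 531.9 -103.1] F [-0.5  1.1  4.9] gap 12.8
```

```bash

python3 -m crank '[[0,0,0,-0.02,1],[0,0,0,-0.03,1],[0,0,0,-0.03,1]]'>/dev/null; python3 t.py
python3 -m crank '[[0,0,0,-0.01,1],[0,0,0,-0.02,1],[0,0,0,-0.02,1]]'>/dev/null; python3 t.py
```

```text
z 139.13 yaw -0.80 Tz -0.23 xy [ 531.8 -102.8] F [-0.3  2.9  5.8] gap 13.0
  z 139.14 yaw 0.32 Tz -0.59 xy [ 531.8 -102.7] F [-1.1  3.1  7.2] gap 12.7
```

Blocked at about 5.5° of turn at 4.3 mm depth. I'll probe deeper, backing off before each step.

```bash

python3 -m crank '[[0,0,0,0.05,1],[0,0,0.1,0.05,1],[0,0,0.1,0.02,1],[0,0,0.1,0,1],[0,0,0.1,0,1]]'>/dev/null; python3 t.py
python3 -m crank '[[0,0,0,0.05,1],[0,0,0.1,0.05,1],[0,0,0.1,0.02,1],[0,0,0.1,0,1],[0,0,0.1,0,1]]'>/dev/null; python3 t.py
python3 -m crank '[[0,0,0,0.05,1],[0,0,0.1,0.05,1],[0,0,0.1,0.02,1],[0,0,0.1,0,1],[0,0,0.1,0,1]]'>/dev/null; python3 t.py
python3 -m crank '[[0,0,0,0.05,1],[0,0,0.1,0.05,1],[0,0,0.1,0.02,1],[0,0,0.1,0,1],[0,0,0.1,0,1]]'>/dev/null; python3 t.py
```

```text
z 137.69 yaw 0.36 Tz 0.09 xy [ 531.9 -103.1] F [2.5 0.2 0.4] gap 12.9
  z 137.29 yaw 0.34 Tz -0.03 xy [ 531.8 -103.2] F [-0.6  0.5  5.8] gap 12.7
  z 136.49 yaw 0.34 Tz 0.00 xy [ 531.9 -103.2] F [-0.6  0.5  7.9] gap 13.0
  z 135.64 yaw 0.34 Tz 0.01 xy [ 532.  -103.2] F [-0.3  0.2  7.7] gap 13.1
```

```bash
python3 look.py w3 135.7; 
python3 -m crank '[[0,0,0,-0.01,1],[0,0,0,-0.02,1],[0,0,0,-0.02,1]]'>/dev/null; python3 t.py
```

```text
[ 532.  -103.2  135.6] [ 1.7997e+02 -8.0000e-02  3.4000e-01] [-16.4   3.5 102.1  -0.   74.3  73.3] [-0.3  0.2  7.7]
px [258. 276.] xy [ 530.3 -104. ] [51.   4.2] 0.1
px [264. 136.] xy [ 592.  -106.3] [70.5  3. ] 85.3
  z 135.68 yaw 1.47 Tz 0.01 xy [ 532.1 -103.2] F [-0.1  0.7  7.1] gap 12.8
```

```bash

python3 -m crank '[[0,0,0,-0.01,1],[0,0,0,-0.02,1],[0,0,0,-0.02,1]]'>/dev/null; python3 t.py
python3 -m crank '[[0,0,0,-0.01,1],[0,0,0,-0.02,1],[0,0,0,-0.02,1]]'>/dev/null; python3 t.py
```

```text
z 135.69 yaw 2.61 Tz -0.01 xy [ 532.1 -103.2] F [-0.2  0.9  7.4] gap 12.9
  z 135.68 yaw 3.76 Tz -0.00 xy [ 532.1 -103.2] F [0.5 0.9 7.5] gap 13.0
```

Free at 5.7–7.7 mm, so the band is found. I'll rise 1 mm to its middle and turn on.

```bash

python3 -m crank '[[0,0,-0.05,0,1],[0,0,-0.1,0,1],[0,0,-0.1,-0.03,1],[0,0,-0.1,-0.05,1],[0,0,-0.1,-0.05,1]]'>/dev/null; python3 t.py
python3 -m crank '[[0,0,0,-0.03,1],[0,0,0,-0.05,1],[0,0,0,-0.05,1]]'>/dev/null; python3 t.py
```

```text
z 136.64 yaw 6.65 Tz -0.08 xy [ 532.1 -103.2] F [0.9 1.  7.3] gap 13.0
  z 136.62 yaw 9.51 Tz 0.02 xy [ 532.1 -103.2] F [0.2 1.1 7.1] gap 12.9
```

```bash

python3 -m crank '[[0,0,0,-0.03,1],[0,0,0,-0.07,1],[0,0,0,-0.1,1],[0,0,0,-0.1,1]]'>/dev/null; python3 t.py
python3 -m crank '[[0,0,0,-0.03,1],[0,0,0,-0.07,1],[0,0,0,-0.1,1],[0,0,0,-0.1,1]]'>/dev/null; python3 t.py
```

```text
z 136.62 yaw 15.26 Tz -0.01 xy [ 532.1 -103.2] F [-0.   0.7  7. ] gap 12.5
  z 136.62 yaw 20.99 Tz 0.00 xy [ 532.1 -103.2] F [-0.  -0.4  7.2] gap 13.2
```

```bash

python3 -m crank '[[0,0,0,-0.05,1],[0,0,0,-0.1,1],[0,0,0,-0.15,1],[0,0,0,-0.2,1],[0,0,0,-0.2,1]]'>/dev/null; python3 t.py; python3 look.py w4 136.7
```

```text
z 136.61 yaw 32.49 Tz 0.04 xy [ 532.1 -103.2] F [ 0.1 -0.3  8.1] gap 12.9
[ 532.1 -103.2  136.6] [ 1.7993e+02 -6.0000e-02  3.2490e+01] [-16.4   3.4 102.   -0.   74.4  41.1] [ 0.1 -0.3  8.1]
px [258. 276.] xy [ 531.1 -104.4] [50.9  4.6] 32.8
px [303. 149.] xy [587.9 -92.1] [70.3  3.9] 87.5
```

The cover follows the tool (line at 32.8°). On to about 81°, short of the stop.

```bash

python3 -m crank '[[0,0,0,-0.1,1],[0,0,0,-0.2,1],[0,0,0,-0.3,1],[0,0,0,-0.4,1],[0,0,0,-0.4,1]]'>/dev/null; python3 t.py
python3 -m crank '[[0,0,0,-0.1,1],[0,0,0,-0.2,1],[0,0,0,-0.3,1],[0,0,0,-0.38,1],[0,0,0,-0.38,1]]'>/dev/null; python3 t.py
python3 -m crank '[[0,0,0,-0.04,1],[0,0,0,-0.07,1],[0,0,0,-0.07,1],[0,0,0,-0.07,1]]'>/dev/null; python3 t.py;python3 look.py w5 136.7
```

```text
z 136.64 yaw 55.51 Tz 0.10 xy [ 532.1 -103.2] F [-0.1  0.5  6.9] gap 13.1
  z 136.64 yaw 77.25 Tz 0.07 xy [ 532.1 -103.2] F [ 0.6 -0.2  7.5] gap 12.8
  z 136.65 yaw 81.10 Tz 0.09 xy [ 532.2 -103.2] F [0.3 0.7 7.2] gap 12.8
[ 532.2 -103.2  136.7] [1.799e+02 1.000e-02 8.110e+01] [-16.4   3.4 102.    0.   74.4  -7.5] [0.3 0.7 7.2]
px [258. 276.] xy [ 531.8 -104.8] [51.   4.6] 81.4
px [ 69. 250.] xy [454.  -79.4] [28.2  2. ] 70.4
px [250. 133.] xy [538.3 -42.6] [ 2.8 70.2] -4.8
```

Turned 86° and still seated. Lifting straight up, gently first.

```bash

python3 -m crank '[[0,0,-0.2,0,1],[0,0,-0.4,0,1],[0,0,-0.6,0,1],[0,0,-0.8,0,1],[0,0,-1,0,1],[0,0,-1,0,1]]'>/dev/null; python3 t.py
python3 -m crank '[[0,0,-0.3,0,1],[0,0,-0.6,0,1],[0,0,-1,0,1],[0,0,-1.5,0,1],[0,0,-2.2,0,1],[0,0,-3,0,1],[0,0,-4,0,1],[0,0,-5,0,1],[0,0,-5.5,0,1],[0,0,-6,0,1],[0,0,-6,0,1],[0,0,-6,0,1]]'>/dev/null; python3 t.py;python3 look.py w6 206
```

```text
z 144.96 yaw 81.11 Tz 0.03 xy [ 530.6 -102.8] F [-0.2  0.2 -2.9] gap 13.2
  z 205.59 yaw 81.12 Tz 0.03 xy [ 531.4 -103. ] F [-0.2 -1.1 -2.4] gap 12.7
[ 531.4 -103.   205.6] [-179.98   -0.     81.12] [-16.4  -0.   98.1  -0.   81.9  -7.5] [-0.2 -1.1 -2.4]
px [258. 276.] xy [ 531.1 -104.4] [50.9  4.6] 81.4
px [112. 219.] xy [475.8 -67.9] [21.1  1.4] 70.5
px [253. 127.] xy [539.1 -40.3] [ 2.1 51.3] -5.1
px [11. 19.] xy [462.9   8.8] [10.7  9.5] 68.0
```

View pics/w6.png

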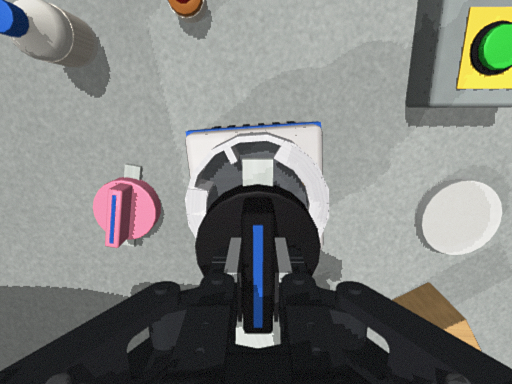

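The cover is held clear of the house: black hub at (258,245), grip bar between the pads, pink decoy untouched at (125,210). Now to the tray at about (512,-334).

```bash

python3 -m crank '[[-1,0.1,0,0,1],[-3,0.2,0,0,1],[-6,0.4,0,0,1],[-9,0.6,0,0,1],[-12,0.9,0,0,1],[-15,1.1,0,0,1],[-18,1.3,0,0,1],[-20.5,1.5,0,0,1],[-22.3,1.6,0,0,1],[-23.1,1.66,0,0,1],[-23.1,1.66,0,0,1],[-23.1,1.66,0,0,1]]'>/dev/null; python3 t.py
python3 - <<'E'
from h import *
p,_=snapshot("top"); cv2.imwrite("pics/top2.png",cv2.resize(p[130:290,260:460,::-1],None,fx=3,fy=3))
E
```

```text
z 205.58 yaw 81.14 Tz -0.02 xy [ 512.3 -333. ] F [-0.3 -0.1 -1.9] gap 12.9
```

View pics/top2.png

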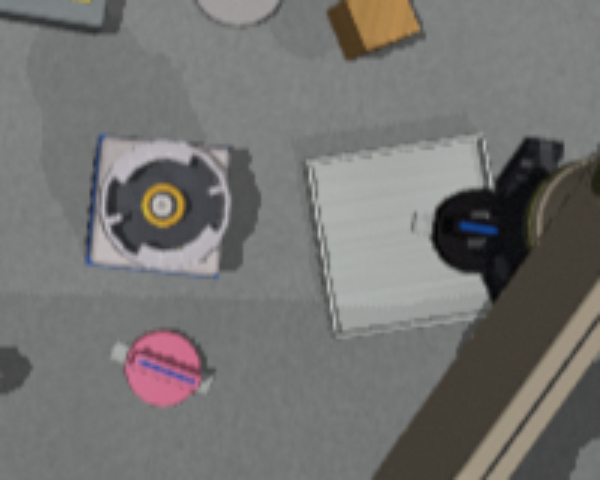

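The crop shows the open house at (163,205) with its lamp visible, and the cover over the tray. Its apparent shift is parallax from its height, and the computed positions agree. Lowering.

```bash

python3 -m crank '[[0,0,1,0,1],[0,0,2.5,0,1],[0,0,4.5,0,1],[0,0,6.5,0,1],[0,0,8.5,0,1],[0,0,10.5,0,1],[0,0,12,0,1],[0,0,13,0,1],[0,0,13.8,0,1],[0,0,14.3,0,1],[0,0,14.5,0,1],[0,0,14.5,0,1],[0,0,14.5,0,1]]'>/dev/null; python3 t.py
python3 -m crank '[[0,0,0.15,0,1],[0,0,0.3,0,1],[0,0,0.45,0,1],[0,0,0.6,0,1],[0,0,0.6,0,1],[0,0,0.6,0,1]]'>/dev/null; python3 t.py
python3 -m crank '[[0,0,0.1,0,1],[0,0,0.2,0,1],[0,0,0.2,0,1]]'>/dev/null; python3 t.py
```

```text
z 61.57 yaw 81.12 Tz 0.01 xy [ 512.7 -334.2] F [-0.   0.2 -2.1] gap 12.7
  z 54.70 yaw 81.12 Tz 0.06 xy [ 512.2 -333.8] F [ 0.9  0.1 -1.3] gap 12.8
  z 52.58 yaw 81.12 Tz 0.03 xy [ 512.1 -333.7] F [-0.4  0.  -2.2] gap 13.0
```

```bash

python3 -m crank '[[0,0,0.1,0,1],[0,0,0.2,0,1],[0,0,0.2,0,1]]'>/dev/null; python3 t.py
python3 -m crank '[[0,0,0.05,0,1],[0,0,0.1,0,1],[0,0,0.1,0,1]]'>/dev/null; python3 t.py
```

```text
z 50.57 yaw 81.12 Tz -0.06 xy [ 512.1 -333.7] F [ 0.6  0.6 -2. ] gap 12.9
  z 50.10 yaw 81.12 Tz 0.02 xy [ 512.3 -333.9] F [-1.6  1.4  1.8] gap 12.4
```

```bash

python3 -m crank '[[0,0,0.05,0,1],[0,0,0.1,0,1],[0,0,0.1,0,1]]'>/dev/null; python3 t.py
```

```text
z 50.07 yaw 81.12 Tz 0.05 xy [ 512.4 -333.9] F [-5.5  3.5  8.9] gap 13.0
```

Contact at z 50, force only 9 N. Back off the millimetre, open a little, then rise.

```bash

python3 -m crank '[[0,0,-0.1,0,1],[0,0,-0.1,0,1.5],[0,0,-0.1,0,2],[0,0,-0.1,0,2.5],[0,0,-0.1,0,3.5],[0,0,-0.1,0,4],[0,0,-0.1,0,4],[0,0,-0.1,0,4]]'; python3 t.py
python3 -m crank '[[0,0,-1,0,4],[0,0,-3,0,4],[0,0,-6,0,4],[0,0,-10,0,4],[0,0,-14,0,4],[0,0,-17,0,4],[0,0,-19,0,4],[0,0,-20,0,4],[0,0,-20,0,4]]'; python3 look.py w7 48
```

```text
time: 19.85
tool_pos: [512.2, -333.8, 49.8]
tcp_rot: [180.0, 0.0, 81.1]
ft_force: [-0.2, 0.1, 0.1]
finger_gap: 40.2
grip_force: 0.0
  z 49.79 yaw 81.12 Tz 0.00 xy [ 512.2 -333.8] F [-0.2  0.1  0.1] gap 40.2
time: 20.75
tool_pos: [512.9, -334.3, 252.1]
tcp_rot: [179.8, 0.1, 81.1]
ft_force: [0.1, -0.8, -0.4]
finger_gap: 40.5
grip_force: 0.0
[ 512.9 -334.3  252.1] [1.7982e+02 1.0000e-01 8.1120e+01] [-37.9   9.2  83.5   0.   87.1 -29. ] [ 0.1 -0.8 -0.4]
px [257. 177.] xy [ 511.9 -335.9] [50.4  5.5] 81.2
```

View pics/w7.png

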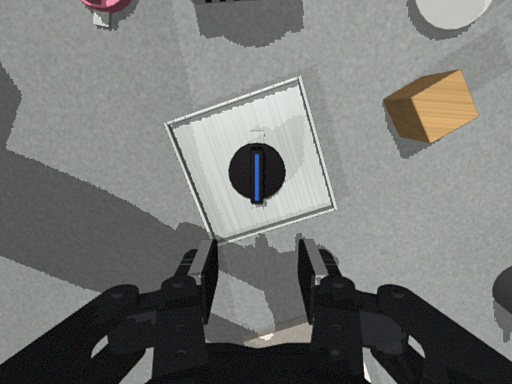

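The cover lies flat and centred in the tray at (257,172), and the gripper is clear.

```bash
python3 -c "
from bench import hand_in
print(hand_in())"
```

```text
the job is handed in; nothing more can be done
None
```

The blue lamp was the failed one: I unlocked its cover without forcing it, lifted it off, set it flat and upright in the middle of the steel tray, and handed the job in at about 21 s (no verdict came back).

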